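# Queue sample vials in the autosampler's infeed lane

### The arm

A 6-joint arm with a two-finger parallel gripper is mounted at the origin on the work surface. World frame = base frame: x ahead of the robot, y to its left, z up, the work surface at z = 0. Lengths are in m, angles in rad, forces in N, time in s.
With the tool pointing down it reaches from about 0.425 to 0.95 m from the base axis. Payload 3.5 kg.
Tool frame: the origin (TCP) lies midway between the tips of the shut fingers; the grasp point (between the pads) lies 19 mm behind it; z points along the fingers, y is the line along which they close (so a half turn about z gives the same grasp; the last joint's range is limited). The gripper opens to 85 mm and grips with 20 to 120 N. Pads are 22 mm wide; open, the fingers measure 114 mm over their backs; the gripper's body (76 mm by 85 mm) begins 54 mm behind the grasp point. The pads swing forward as they close: fully open they stand 13 mm farther back than shut.
Start: joints at [-1.355, 0.286, 1.577, -0, 1.279, -0.15], TCP at [0.241, -0.63, 0.231] pointing down, gripper open.
Joint ranges: [-2.77, 2.77], [-0.9, 2.22], [0.21, 2.48], [-1.53, 4.67], [0.24, 2.81], [-2.84, 2.84]. Speed limits (rad/s): [2.79, 2.79, 3.14, 3.14, 3.14, 3.14].

### API

Orientations are given as a unit quaternion [x, y, z, w].
In Python, from plant import ctrl gives the robot as it stands.
- The arm moves only by the tool move_arm, never from a script. Its argument "plan" is a list of rows, each an object of numbers: "x", "y", "z": the shift along the tool's x, y, z in m; "yaw": the turn about the tool's z in rad; "fingers": the closure, from 0 (fully open) to 1 (shut). In form: [{"x": .., "y": .., "z": .., "yaw": .., "fingers": ..}, ...]. A call has 1 to 5 rows; each row is the pose to reach, as a shift and turn from the pose commanded when the call began, along the tool's axes at that moment; what a row does not reach only later rows make up. A row lasts 1/10 s, in which the tool goes at most 50 mm and 8.59 degrees, less where a joint would pass 70% of its speed; a pose out of reach is approached as far as the arm can. A call with a gripper value outside its range is refused whole. The fingers move at their own pace and stop on an object; "force" is the grip in N (left out, the last holds). Time passes only in rows, so rows that repeat a pose let the fingers close. It gives the time, the measured TCP pose, the force, the opening and the grip force at its end, in the units of the state.
- ctrl.get_state(): the state, without advancing time (a new reading comes with each control period).
- ctrl.read_camera(name): name is "side" or "top" or "wrist"; returns the picture (420x560x3 uint8, red, green, blue); there is no depth.
- ctrl.camera_model(name): a dict with "intrinsics" (3x3 intrinsics, pixels), "distortion" ([k1, k2, p1, p2, k3] as OpenCV has them; the pictures are not rectified), "cam_to_world" (4x4, takes a point from camera to world coordinates); the wrist camera has in their place "tool_from_camera" (4x4, takes a point from camera to tool coordinates, whose origin is the TCP and whose axes are the flange's). Camera axes: x right, y up, looking along -z (the intrinsics and any distortion apply to the point x, -y, -z); pixel columns grow to the right and rows downward; lengths in m; the calibration is good to about 2 mm. A picture is of the moment at which its call begins: read the wrist's pose just before it. camera_model takes no time and is no camera call.
- ctrl.sign_off(): hands the job in; it is judged then, once.
The state is a dict: "time": time; "qpos": joint angles; "dq": joint speeds; "joint_efforts": joint torques, N m; "eef_pos": TCP position; "tcp_rot": TCP orientation; "contact_force": force on the tool from outside, world axes, zero at the start; "wrist_torque": the same for the moment, N m; "opening": opening from 0.0 (shut) to 1.0 (fully open); "finger_force": force on a finger pad.
Only numpy, scipy, OpenCV 4.12 (cv2) and the standard library are available. Lean on these libraries where they do the work, as an engineer would, in place of code of your own. Each camera call takes 0.05 s, during which the arm holds its last target. There are 200 camera calls.

### The job

Queue three vials in the infeed lane: white cap (blank) first, then blue, then red, slid upright over the bench, without lifting them, one by one between the guide rails. Push the closed-up file on until the yellow backing plate at the lane's end has been pushed back by about 1 cm and leave it there; where the plate stands is not known beforehand, so feel for it. Leave the green-capped vial and everything else on the bench alone.

Things in the scene. Friction and masses are not known exactly. Their poses are not given: they have to be found in the camera images.
- lane: fixed infeed lane: two blue guide rails lying on the bench (no floor, no step), 32 mm apart inside, each 8 mm thick, 12 mm high, 215 mm long; flared wings at the open mouth reach 36 mm before it, there about 70 mm apart. Origin on the bench at the mouth's centre, where the straight rails begin; x inward along the lane, y across, z up
- cover_edge (a point): middle of the near edge of the clear cover over the lane, 62 mm inward of the mouth, 68 mm up (underside; 3 mm thick, 74 mm wide, on to the lane's far end). Fingers cannot go past it: vials under it are moved only by those behind them. Its posts stand outside the rails, 120 mm or more from the mouth
- plate (a joint): yellow backing plate across the lane (28 mm wide, 43 mm high) on a black block under the cover. 0 = untouched, grows in m as it is pushed inward, hard end at 0.025. Resists with about 4 N friction, stays where left. The block is clamped elsewhere each time: the untouched plate's face is 92 to 132 mm from the mouth, not reported
- vial_white: upright sample vial with a white cap (the blank, goes in first): amber glass cylinder with a pale label band, 28 mm diameter, 61 mm tall, about 35 g, loose on the bench, tips over when pushed near its top; origin at the centre of its underside, z up
- vial_blue: upright sample vial with a blue cap (second): amber glass cylinder with a pale label band, 28 mm diameter, 61 mm tall, about 35 g, loose on the bench, tips over when pushed near its top; origin at the centre of its underside, z up
- vial_red: upright sample vial with a red cap (third): amber glass cylinder with a pale label band, 28 mm diameter, 61 mm tall, about 35 g, loose on the bench, tips over when pushed near its top; origin at the centre of its underside, z up
- vial_green: upright sample vial with a green cap (not wanted, leave it alone): amber glass cylinder with a pale label band, 28 mm diameter, 61 mm tall, about 35 g, loose on the bench, tips over when pushed near its top; origin at the centre of its underside, z up
- reagent: bystander: loose amber bottle with blue cap, 56 mm diameter, 105 mm tall; origin at the centre of its underside
- beaker: bystander: loose white cup, 66 mm diameter, 70 mm tall; origin at the centre of its underside
- jar: bystander: loose white jar with red lid, 60 mm diameter, 60 mm tall; origin at the centre of its underside
- spatula: bystander: loose spatula with black handle lying flat, 180 mm long along its x axis
- weight: bystander: loose brass calibration weight, 36 mm diameter, 35 mm tall; origin at the centre of its underside

How it is judged:
On the way, in this order (a step that is already met when the one before it is completed fails the run):
1. the white-capped vial stands wholly between the straight rails, blue and red still outside (x of vial_white in the frame of lane above 0.014 m and y of vial_white in the frame of lane between -0.008 and 0.008 m and angle between vial_white's own z axis and vertical below 0.15 rad and x of each of vial_blue, vial_red in the frame of lane below 0 m), for 0.2 s.
2. the blue-capped vial stands between the rails behind the white one, red still outside (x of each of vial_white, vial_blue in the frame of lane above 0.014 m and y of vial_white in the frame of lane between -0.008 and 0.008 m and angle between each of vial_white, vial_blue's own z axis and vertical below 0.15 rad and y of vial_blue in the frame of lane between -0.008 and 0.008 m and x of vial_red in the frame of lane below 0 m), for 0.2 s.
3. the red-capped vial stands between the rails behind the other two (x of each of vial_white, vial_blue, vial_red in the frame of lane above 0.014 m and y of vial_white in the frame of lane between -0.008 and 0.008 m and angle between each of vial_white, vial_blue, vial_red's own z axis and vertical below 0.15 rad and y of vial_blue in the frame of lane between -0.008 and 0.008 m and y of vial_red in the frame of lane between -0.008 and 0.008 m), for 0.1 s.
At the end, for the whole second after the job is handed in: The three vials stand upright (0.15 rad) and still on the bench between the straight rails (centres over 14 mm past the mouth, within 8 mm of the centre line), blue in the middle, neighbours' centres under 31 mm apart; the backing plate is pushed back by 4 to 16 mm and stays there (all of step 3 and value of joint plate between 0.004 and 0.016 m and horizontal distance between vial_white and vial_blue below 0.031 m and horizontal distance between vial_blue and vial_red below 0.031 m and horizontal distance between vial_white and vial_red above 0.05 m and height (world z) of each of vial_white, vial_blue, vial_red below 0.005 m and linear speed of each of vial_white, vial_blue, vial_red below 0.02 m/s); the robot touches nothing.
It fails at once if one of the three vials is lifted more than 15 mm off the bench (height (world z) of any of vial_white, vial_blue, vial_red above 0.015 m).
It fails at once if one of the three vials is tipped by more than 0.6 rad (angle between any of vial_white, vial_blue, vial_red's own z axis and vertical above 0.6 rad).
It fails at once if the green-capped vial or another bystander is moved by more than 20 mm (distance of any of vial_green, reagent, beaker, jar, spatula, weight from where it was at the start of the episode above 0.02 m).
It also fails if it takes over 72 s, if anything falls off the work surface, if the arm or the gripper's body presses on something with over 40 N, if the wrist force passes 120 N, or if a joint passes its speed limit or range.

## Working session

There is one attempt and no reset: what is moved stays moved. The work goes in short steps, Python scripts to look and compute and a tool call to move; the robot and the scene stay as the last step left them, time stands still between calls to the robot, and variables do not carry over. Pictures are saved under pics/ and viewed, at most 10 in all, crops included, and the job is handed in when it is done.

Besides the shell and the picture viewer there is one more tool, called by a JSON object that holds its "op" and its "data", one argument or row to a line. move_arm: Moves the arm, as the interface text tells. Its arguments: {"type":"object","properties":{"plan":{"type":"array"},"force":{"type":"number"}},"required":["plan"]}

```bash
ls; mkdir -p pics; python3 - <<'E'
from plant import ctrl
import cv2,numpy as np
for n in("top","side"):
    cv2.imwrite(f"pics/{n}0.png",ctrl.read_camera(n)[:,:,::-1])
    m=ctrl.camera_model(n);print(n,{k:np.round(v,4).tolist() for k,v in m.items()})
m=ctrl.camera_model("wrist");print({k:np.round(v,4).tolist() for k,v in m.items()})
s=ctrl.get_state();print(s)
E
```

```text
pics
top {'intrinsics': [[497.1742, 0.0, 292.9256], [0.0, 497.1742, 203.7135], [0.0, 0.0, 1.0]], 'distortion': [-0.1118, 0.0, 0.0, 0.0, 0.0], 'cam_to_world': [[0.0066, 0.9906, -0.1367, 0.4247], [-0.9999, 0.0077, 0.0074, -0.071], [0.0084, 0.1366, 0.9906, 1.2617], [0.0, 0.0, 0.0, 1.0]]}
side {'intrinsics': [[530.5116, 0.0, 285.8159], [0.0, 530.5116, 206.9712], [0.0, 0.0, 1.0]], 'distortion': [-0.0721, 0.0, 0.0, 0.0, 0.0], 'cam_to_world': [[-0.8224, 0.2686, -0.5015, 0.0252], [-0.5687, -0.4156, 0.7098, 0.7236], [-0.0178, 0.869, 0.4946, 0.6153], [0.0, 0.0, 0.0, 1.0]]}
{'intrinsics': [[374.3155, 0.0, 282.9335], [0.0, 374.3155, 206.7559], [0.0, 0.0, 1.0]], 'distortion': [0.0045, 0.0, 0.0, 0.0, 0.0], 'tool_from_camera': [[-0.0001, 0.9586, 0.2847, 0.0717], [1.0, 0.0002, -0.0002, 0.0], [-0.0002, 0.2847, -0.9586, -0.1438], [0.0, 0.0, 0.0, 1.0]]}
{'time': 0.1, 'qpos': array([-1.35503150e+00,  2.87110068e-01,  1.57801943e+00, -2.21428277e-05,
        1.27862196e+00, -1.49992367e-01]), 'dq': array([-0.00032278, -0.00263541, -0.00421109, -0.00042977,  0.00068933,
       -0.00068926]), 'joint_efforts': array([ 9.69826360e-04, -4.07298732e+01, -2.93698758e+01, -1.47651645e-04,
        3.40336745e-03,  9.44218868e-06]), 'eef_pos': array([ 0.24131682, -0.62975284,  0.23006956]), 'tcp_rot': array([ 9.83323108e-01,  1.81863960e-01, -4.60840805e-05, -1.07846950e-03]), 'contact_force': array([-0.12084982,  0.37976875,  0.28654976]), 'wrist_torque': array([-0.03347913, -0.00314581, -0.02886285]), 'finger_force': 0.0, 'opening': 0.9994397533665335}
```

View pics/top0.png

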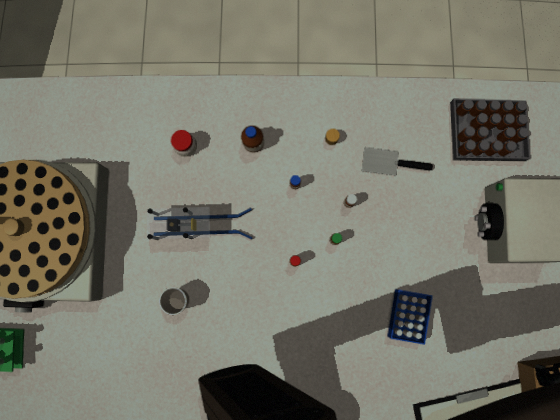

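View pics/side0.png

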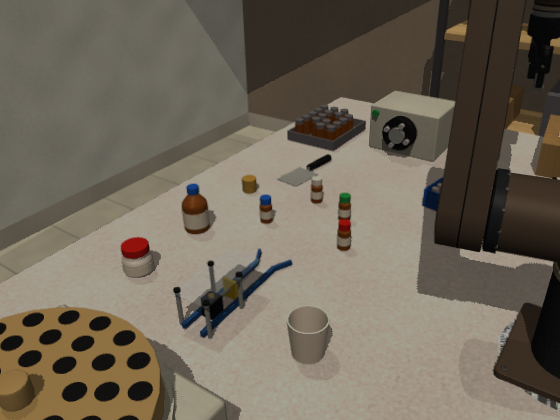

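The top view shows the lane pointing left, with its mouth near (238,225) and wing tips at (252,209) and (252,237). Caps: white (351,200), blue (295,181), red (295,261), green (336,239). The side view agrees with this layout.

```bash
cat > h.py <<'E'
import cv2,numpy as np
from plant import ctrl
from scipy.spatial.transform import Rotation as R
def cam(n):
    m=ctrl.camera_model(n);K=np.array(m["intrinsics"]);D=np.array(m["distortion"])
    if n=="wrist":
        s=ctrl.get_state();T=np.eye(4);T[:3,:3]=R.from_quat(s["tcp_rot"]).as_matrix();T[:3,3]=s["eef_pos"]
        T=T@np.array(m["tool_from_camera"])
    else:T=np.array(m["cam_to_world"])
    return K,D,T
def ray(c,p):
    K,D,T=c;q=cv2.undistortPoints(np.array(p,float).reshape(-1,1,2),K,D)[:,0]
    d=np.c_[q[:,0],-q[:,1],-np.ones(len(q))]@T[:3,:3].T
    return T[:3,3],d
def at(c,p,z):
    o,d=ray(c,p);return o+d*((z-o[2])/d[:,2])[:,None]
def proj(c,P):
    K,D,T=c;X=(np.atleast_2d(P)-T[:3,3])@T[:3,:3]
    return cv2.projectPoints((X*[1,-1,-1]).reshape(-1,1,3),np.zeros(3),np.zeros(3),K,D)[0][:,0]
def blob(im,lo,hi,p,r=9):
    h=cv2.cvtColor(im,cv2.COLOR_RGB2HSV);m=cv2.inRange(h,np.array(lo),np.array(hi))
    w=np.zeros_like(m);cv2.circle(w,p,r,255,-1);ys,xs=np.where(m&w);return (xs.mean(),ys.mean(),len(xs)) if len(xs) else None
E
python3 - <<'E'
from h import *
S={"white":([0,0,130],[180,60,255],(351,200),(317,182)),"blue":([105,120,40],[130,255,255],(295,181),(266,200)),
"red":([0,150,60],[8,255,255],(295,261),(344,226)),"green":([45,120,30],[85,255,255],(336,239),(345,199))}
cs={n:cam(n) for n in("top","side")}
ims={n:cv2.cvtColor(cv2.imread(f"pics/{n}0.png"),cv2.COLOR_BGR2RGB) for n in cs}
for k,(lo,hi,a,b) in S.items():
    ba,bb=blob(ims["top"],lo,hi,a,7),blob(ims["side"],lo,hi,b,10)
    (o1,d1),(o2,d2)=ray(cs["top"],ba[:2]),ray(cs["side"],bb[:2])
    A=np.c_[d1[0],-d2[0]];t=np.linalg.lstsq(A,o2-o1,rcond=None)[0]
    P,Q=o1+t[0]*d1[0],o2+t[1]*d2[0]
    print(k,np.round(ba,1),np.round(bb,1),"tri",((P+Q)/2).round(4),"gap",np.linalg.norm(P-Q).round(4),"top@.059",at(cs["top"],ba[:2],.059)[0].round(4))
im=ims["top"];h=cv2.cvtColor(im,cv2.COLOR_RGB2HSV)
m=cv2.inRange(h,(100,90,40),(125,255,255));m[:200]=0;m[245:]=0;m[:,:140]=0;m[:,260:]=0
ys,xs=np.where(m)
for x0 in range(146,258,4):
    l=[]
    for sel in (ys<223,ys>=223):
        k=sel&(xs>=x0)&(xs<x0+4)
        if k.sum()>2:
            p=at(cs["top"],[[xs[k].mean(),ys[k].mean()]],.012)[0];l+=[*p[:2].round(4),k.sum()]
    print(x0,l)
cv2.imwrite("pics/lane.png",cv2.resize(ims["top"][165:280,135:375][:,:,::-1],None,fx=3.3,fy=3.3,interpolation=cv2.INTER_CUBIC))
E
```

```text
white [351.3 198.3  75. ] [318.5 180.  155. ] tri [ 0.6033 -0.2247  0.0558] gap 0.0056 top@.059 [ 0.6053 -0.2229  0.059 ]
blue [295.1 180.1  72. ] [265.4 199.5  91. ] tri [ 0.6505 -0.0849  0.054 ] gap 0.0007 top@.059 [ 0.6493 -0.085   0.059 ]
red [295.  260.4  88. ] [344.  224.7 130. ] tri [ 0.4536 -0.0856  0.0547] gap 0.0012 top@.059 [ 0.453  -0.0858  0.059 ]
green [336.4 238.   76. ] [344.5 197.8  90. ] tri [ 0.5085 -0.1861  0.054 ] gap 0.0014 top@.059 [ 0.5076 -0.1859  0.059 ]
146 []
150 []
154 [np.float64(0.5577), np.float64(0.269), np.int64(12), np.float64(0.517), np.float64(0.2673), np.int64(12)]
158 [np.float64(0.5578), np.float64(0.2587), np.int64(12), np.float64(0.5173), np.float64(0.2574), np.int64(11)]
162 [np.float64(0.5579), np.float64(0.2484), np.int64(12), np.float64(0.5197), np.float64(0.2468), np.int64(12)]
166 [np.float64(0.5589), np.float64(0.2385), np.int64(9), np.float64(0.5193), np.float64(0.2366), np.int64(10)]
170 [np.float64(0.5594), np.float64(0.2278), np.int64(8), np.float64(0.52), np.float64(0.2263), np.int64(12)]
174 [np.float64(0.5603), np.float64(0.2171
[... 1386 characters left out ...]
.0831), np.int64(10)]
230 [np.float64(0.5645), np.float64(0.0749), np.int64(12), np.float64(0.5255), np.float64(0.0743), np.int64(13)]
234 [np.float64(0.5649), np.float64(0.0651), np.int64(11), np.float64(0.5264), np.float64(0.0643), np.int64(11)]
238 [np.float64(0.569), np.float64(0.0546), np.int64(9), np.float64(0.5234), np.float64(0.0535), np.int64(10)]
242 [np.float64(0.5742), np.float64(0.0449), np.int64(10), np.float64(0.5192), np.float64(0.0436), np.int64(8)]
246 [np.float64(0.5794), np.float64(0.0349), np.int64(10), np.float64(0.5145), np.float64(0.0333), np.int64(9)]
250 [np.float64(0.5828), np.float64(0.0277), np.int64(4), np.float64(0.5113), np.float64(0.0261), np.int64(5)]
254 []
```

View pics/lane.png

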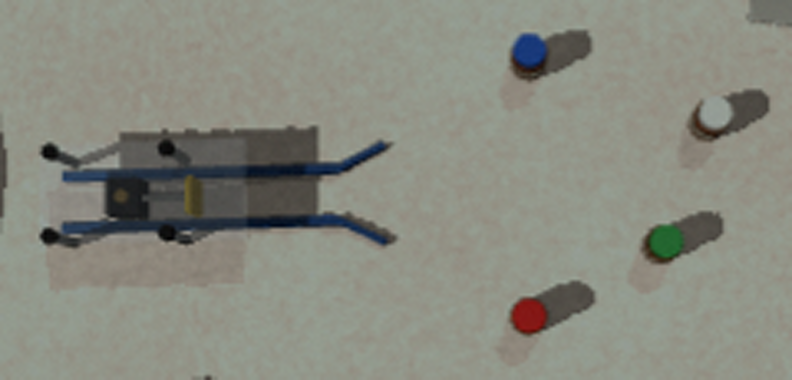

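Caps triangulate to heights around 0.055 m, which is consistent. The white one is roughest, so I'll recheck it from close by. Lane mouth is at about (0.5455, 0.059), heading inward at about 1.610 rad. The plate face is roughly 95–100 mm in. I'll move toward white.

{"op": "move_arm", "data": {
  "plan": [
    {"x": 0.045,"y": -0.022,"z": 0,"yaw": -0.14,"fingers": 0},
    {"x": 0.09,"y": -0.045,"z": 0,"yaw": -0.28,"fingers": 0},
    {"x": 0.135,"y": -0.067,"z": 0,"yaw": -0.42,"fingers": 0},
    {"x": 0.18,"y": -0.09,"z": 0.0,"yaw": -0.56,"fingers": 0},
    {"x": 0.22,"y": -0.113,"z": 0.0,"yaw": -0.7,"fingers": 0}
  ],
  "force": 30
}}

```text
time: 0.6
eef_pos: [0.4075, -0.4441, 0.2307]
tcp_rot: [0.86, 0.51, 0.0, -0.0]
contact_force: [0.0, -0.6, -0.6]
opening: 1.001
finger_force: 0.0
```

{"op": "move_arm", "data": {
  "plan": [
    {"x": 0.046,"y": 0.011,"z": 0,"yaw": -0.11,"fingers": 0},
    {"x": 0.093,"y": 0.022,"z": 0,"yaw": -0.22,"fingers": 0},
    {"x": 0.139,"y": 0.032,"z": 0,"yaw": -0.33,"fingers": 0},
    {"x": 0.186,"y": 0.043,"z": 0.0,"yaw": -0.44,"fingers": 0},
    {"x": 0.232,"y": 0.054,"z": 0.0,"yaw": -0.54,"fingers": 0}
  ]
}}

```text
time: 1.1
eef_pos: [0.5668, -0.2672, 0.2308]
tcp_rot: [0.693, 0.721, -0.0, -0.0]
contact_force: [-0.1, -0.3, 1.0]
opening: 1.002
finger_force: 0.0
```

{"op": "move_arm", "data": {
  "plan": [
    {"x": 0.022,"y": 0.02,"z": 0.03,"yaw": 0,"fingers": 0},
    {"x": 0.043,"y": 0.041,"z": 0.06,"yaw": 0,"fingers": 0},
    {"x": 0.043,"y": 0.041,"z": 0.08,"yaw": 0,"fingers": 0},
    {"x": 0.043,"y": 0.041,"z": 0.08,"yaw": 0,"fingers": 0}
  ]
}}

```text
time: 1.5
eef_pos: [0.6033, -0.2223, 0.1462]
tcp_rot: [0.694, 0.72, -0.001, -0.005]
contact_force: [-0.8, 1.1, -0.7]
opening: 0.998
finger_force: 0.0
```

```bash
cat >> h.py <<'E'
def pose():
    s=ctrl.get_state();x=R.from_quat(s["tcp_rot"]).as_matrix()[:,0];return s["eef_pos"],np.arctan2(x[1],x[0])
def to(P,Q,h):  # tool shift from P to Q at heading h
    d=np.array(Q)-P;c,s=np.cos(h),np.sin(h);return np.round([d[0]*c+d[1]*s,d[0]*s-d[1]*c,-d[2] if len(d)>2 else 0],4)
E
python3 - <<'E'
from h import *
print(pose());c=cam("wrist");im=ctrl.read_camera("wrist")
cv2.imwrite("pics/w1.png",im[:,:,::-1])
print("expect",proj(c,[[.604,-.223,.061],[.604,-.223,0],[.5076,-.186,.061]]))
E
```

```text
(array([ 0.60329314, -0.22234827,  0.146186  ]), np.float64(1.6075735835018201))
expect [[286.24270197 214.51125832]
 [286.15057326 191.54202123]
 [131.49955007 151.14730062]]
```

View pics/w1.png

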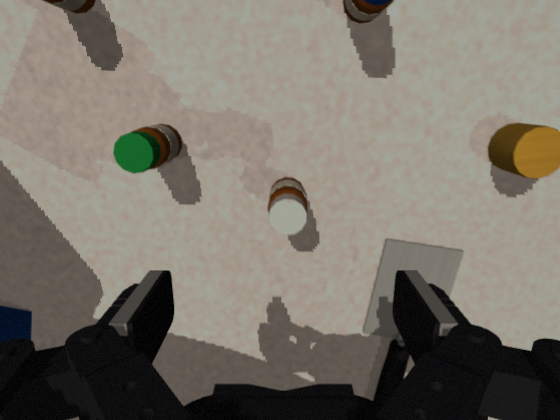

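White cap at (288,216) against a predicted (286,214.5), so it is confirmed within 1 mm. The spatula edge at (385,240) is clear of the right finger's path. I'll descend and grip across the lane direction.

{"op": "move_arm", "data": {
  "plan": [
    {"x": 0,"y": 0.001,"z": 0.04,"yaw": 0,"fingers": 0},
    {"x": 0,"y": 0.001,"z": 0.08,"yaw": 0,"fingers": 0},
    {"x": 0,"y": 0.001,"z": 0.11,"yaw": 0,"fingers": 0},
    {"x": 0,"y": 0.001,"z": 0.13,"yaw": 0,"fingers": 0},
    {"x": 0,"y": 0.001,"z": 0.13,"yaw": 0,"fingers": 0}
  ]
}}

```text
time: 2.05
eef_pos: [0.6046, -0.2248, 0.0193]
tcp_rot: [0.695, 0.719, -0.001, -0.002]
contact_force: [0.2, 0.4, -0.3]
opening: 0.995
finger_force: 0.0
```

{"op": "move_arm", "data": {
  "plan": [
    {"x": 0,"y": 0,"z": 0,"yaw": 0,"fingers": 0.3},
    {"x": 0,"y": 0,"z": 0,"yaw": 0,"fingers": 0.5},
    {"x": 0,"y": 0,"z": 0,"yaw": 0,"fingers": 0.6},
    {"x": 0,"y": 0,"z": 0,"yaw": 0,"fingers": 0.7},
    {"x": 0,"y": 0,"z": 0,"yaw": 0,"fingers": 0.8}
  ],
  "force": 25
}}

```text
time: 2.55
eef_pos: [0.6074, -0.2252, 0.023]
tcp_rot: [0.695, 0.719, 0.0, 0.001]
contact_force: [-1.1, -0.2, 5.1]
opening: 0.319
finger_force: 24.7
```

{"op": "move_arm", "data": {
  "plan": [
    {"x": 0,"y": 0,"z": 0,"yaw": 0,"fingers": 0.8},
    {"x": 0,"y": 0,"z": 0,"yaw": 0,"fingers": 0.8}
  ]
}}

```text
time: 2.75
eef_pos: [0.6074, -0.2253, 0.023]
tcp_rot: [0.695, 0.719, 0.0, 0.001]
contact_force: [-0.6, 0.3, 6.3]
opening: 0.327
finger_force: 24.9
```

```bash
python3 - <<'E'
from h import *
p,h=pose();print(p,h,to(p[:2],[.5455,.059],1.610))
M=np.array([.5455,.059]);d=np.array([-.0392,.9992])
for x in(-.06,-.02,.03):print(x,to(p[:2],M+x*d,h))
E
```

```text
[ 0.60739294 -0.22525579  0.02304418] 1.6059832021094114 [ 0.2865 -0.0507  0.    ]
-0.06 [ 0.2263 -0.0516  0.    ]
-0.02 [ 0.2663 -0.0518  0.    ]
0.03 [ 0.3163 -0.052   0.    ]
```

{"op": "move_arm", "data": {
  "plan": [
    {"x": 0.03,"y": -0.007,"z": -0.001,"yaw": 0,"fingers": 0.8},
    {"x": 0.07,"y": -0.016,"z": -0.002,"yaw": 0,"fingers": 0.8},
    {"x": 0.11,"y": -0.025,"z": -0.002,"yaw": 0,"fingers": 0.8},
    {"x": 0.15,"y": -0.034,"z": -0.002,"yaw": 0,"fingers": 0.8},
    {"x": 0.18,"y": -0.041,"z": -0.002,"yaw": 0,"fingers": 0.8}
  ]
}}

```text
time: 3.25
eef_pos: [0.5582, -0.0442, 0.0231]
tcp_rot: [0.694, 0.72, -0.0, -0.0]
contact_force: [0.5, -0.2, -0.4]
opening: 0.323
finger_force: 24.7
```

{"op": "move_arm", "data": {
  "plan": [
    {"x": 0.02,"y": -0.005,"z": 0,"yaw": 0,"fingers": 0.8},
    {"x": 0.046,"y": -0.01,"z": 0,"yaw": 0,"fingers": 0.8},
    {"x": 0.046,"y": -0.01,"z": 0,"yaw": 0,"fingers": 0.8},
    {"x": 0.046,"y": -0.01,"z": 0,"yaw": 0,"fingers": 0.8}
  ]
}}

```text
time: 3.65
eef_pos: [0.5474, -0.0004, 0.0232]
tcp_rot: [0.694, 0.72, -0.0, 0.0]
contact_force: [0.3, -0.9, -1.1]
opening: 0.322
finger_force: 24.7
```

```bash
python3 - <<'E'
from h import *
p,h=pose()
M=np.array([.5455,.059]);d=np.array([-.0392,.9992])
print(p,h,"now lane",(p[:2]-M)@d,(p[:2]-M)@[d[1],-d[0]])
for x in(-.02,.03):print(x,to(p[:2],M+x*d,h))
c=cam("wrist");im=ctrl.read_camera("wrist");cv2.imwrite("pics/w2.png",im[:,:,::-1])
P=lambda x,y,z:[*(M+x*d+y*np.array([-d[1],d[0]])),z]
print(proj(c,[P(0,.016,.012),P(0,-.016,.012),P(.05,.016,.012),P(.05,-.016,.012),P(-.06,0,.061)]).round(1))
E
```

```text
[ 5.47435864e-01 -3.91109606e-04  2.32142202e-02] 1.6071815824557152 now lane -0.05941948257516267 -0.00039381650302514477
-0.02 [0.0394 0.0003 0.    ]
0.03 [0.0894 0.0001 0.    ]
[[246.1 128.4]
 [324.8 128.2]
 [241.8 -10. ]
 [328.8 -10.3]
 [286.7 327.9]]
```

View pics/w2.png

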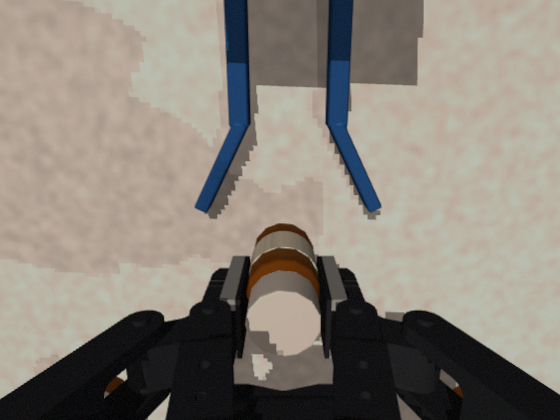

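The mouth's inner edges sit at (249,125) and (327,125), against a predicted 246 and 325. The lane is therefore about 1 mm farther toward tool +y and 1 mm deeper, and I'm correcting for that. I'll slide the white vial in.

{"op": "move_arm", "data": {
  "plan": [
    {"x": 0.02,"y": 0.001,"z": 0,"yaw": 0,"fingers": 0.8},
    {"x": 0.04,"y": 0.0015,"z": 0,"yaw": 0,"fingers": 0.8},
    {"x": 0.055,"y": 0.0015,"z": 0,"yaw": 0,"fingers": 0.8},
    {"x": 0.075,"y": 0.0015,"z": 0,"yaw": 0,"fingers": 0.8},
    {"x": 0.095,"y": 0.0015,"z": 0,"yaw": 0,"fingers": 0.8}
  ]
}}

```text
time: 4.2
eef_pos: [0.546, 0.0943, 0.0232]
tcp_rot: [0.695, 0.719, -0.0, 0.0]
contact_force: [-0.3, 0.4, -0.5]
opening: 0.325
finger_force: 24.7
```

{"op": "move_arm", "data": {
  "plan": [
    {"x": 0,"y": 0,"z": 0,"yaw": 0,"fingers": 0.8},
    {"x": 0,"y": 0,"z": 0,"yaw": 0,"fingers": 0.8},
    {"x": 0,"y": 0,"z": 0,"yaw": 0,"fingers": 0.8}
  ]
}}

```text
time: 4.5
eef_pos: [0.5459, 0.0934, 0.0233]
tcp_rot: [0.695, 0.719, -0.0, 0.0]
contact_force: [0.1, 0.5, -0.7]
opening: 0.322
finger_force: 24.7
```

```bash
python3 - <<'E'
from h import *
p,h=pose()
M=np.array([.5467,.060]);d=np.array([-.0392,.9992])
print(p,h,"now lane",(p[:2]-M)@d,(p[:2]-M)@[d[1],-d[0]],ctrl.get_state()["contact_force"])
print("blue",to(p[:2],[.650,-.085],h),"red",to(p[:2],[.4534,-.0856],h))
E
```

```text
[0.54594207 0.09343568 0.02325965] 1.6049851718400687 now lane 0.03343864510231864 0.0005533532021869678 [ 0.06239256  0.53063399 -0.73086562]
blue [-0.1819  0.0979  0.    ] red [-0.1758 -0.0986  0.    ]
```

{"op": "move_arm", "data": {
  "plan": [
    {"x": 0,"y": 0,"z": 0,"yaw": 0,"fingers": 0.5},
    {"x": 0,"y": 0,"z": 0,"yaw": 0,"fingers": 0.3},
    {"x": 0,"y": 0,"z": 0,"yaw": 0,"fingers": 0.1},
    {"x": 0,"y": 0,"z": -0.02,"yaw": 0,"fingers": 0},
    {"x": 0,"y": 0,"z": -0.05,"yaw": 0,"fingers": 0}
  ]
}}

```text
time: 5.0
eef_pos: [0.5438, 0.0941, 0.0717]
tcp_rot: [0.695, 0.719, -0.002, -0.002]
contact_force: [-1.0, 0.5, 0.5]
opening: 1.003
finger_force: 0.0
```

{"op": "move_arm", "data": {
  "plan": [
    {"x": 0,"y": 0,"z": -0.04,"yaw": 0,"fingers": 0},
    {"x": -0.035,"y": 0.02,"z": -0.07,"yaw": 0,"fingers": 0},
    {"x": -0.07,"y": 0.04,"z": -0.07,"yaw": 0,"fingers": 0},
    {"x": -0.11,"y": 0.06,"z": -0.07,"yaw": 0,"fingers": 0},
    {"x": -0.15,"y": 0.08,"z": -0.07,"yaw": 0,"fingers": 0}
  ]
}}

```text
time: 5.5
eef_pos: [0.6318, -0.0543, 0.1441]
tcp_rot: [0.694, 0.72, 0.0, 0.001]
contact_force: [0.2, 0.4, 0.2]
opening: 1.001
finger_force: 0.0
```

{"op": "move_arm", "data": {
  "plan": [
    {"x": -0.032,"y": 0.018,"z": 0,"yaw": 0,"fingers": 0},
    {"x": -0.032,"y": 0.018,"z": 0,"yaw": 0,"fingers": 0},
    {"x": -0.032,"y": 0.018,"z": 0,"yaw": 0,"fingers": 0}
  ]
}}

```text
time: 5.8
eef_pos: [0.6499, -0.0849, 0.1429]
tcp_rot: [0.695, 0.719, -0.0, -0.0]
contact_force: [-0.6, 0.7, -0.4]
opening: 1.0
finger_force: 0.0
```

```bash
python3 - <<'E'
from h import *
p,h=pose();print(p,h)
c=cam("wrist");im=ctrl.read_camera("wrist");cv2.imwrite("pics/w3.png",im[:,:,::-1])
e=proj(c,[[.650,-.085,.061]])[0];print(e,blob(im,[105,120,40],[130,255,255],tuple(int(v) for v in e),60))
print("blue",to(p[:2],[.650,-.085],h))
# white from side/top cams
im=ctrl.read_camera("top");b=blob(im,[0,0,130],[180,60,255],(230,222),9);print(b)
cv2.imwrite("pics/top1.png",cv2.resize(im[165:280,135:375][:,:,::-1],None,fx=3.3,fy=3.3,interpolation=cv2.INTER_CUBIC))
E
```

```text
[ 0.64991812 -0.08487524  0.14293843] 1.6040259617547008
[284.33890911 214.69455576] (np.float64(285.54443554843874), np.float64(211.83746997598078), 1249)
blue [-0.0001  0.0001  0.    ]
(np.float64(225.35714285714286), np.float64(223.21428571428572), 42)
```

View pics/top1.png

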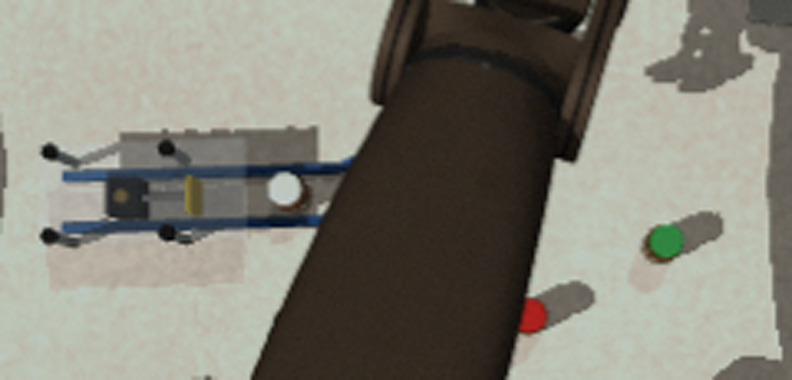

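White stands in the lane at crop (286,190). Blue's cap matches the prediction within about 1 mm. Next I grip blue and bring it in front of the mouth.

{"op": "move_arm", "data": {
  "plan": [
    {"x": 0.001,"y": 0,"z": 0.04,"yaw": 0,"fingers": 0},
    {"x": 0.001,"y": 0,"z": 0.08,"yaw": 0,"fingers": 0},
    {"x": 0.001,"y": 0,"z": 0.105,"yaw": 0,"fingers": 0},
    {"x": 0.001,"y": 0,"z": 0.12,"yaw": 0,"fingers": 0},
    {"x": 0.001,"y": 0,"z": 0.12,"yaw": 0,"fingers": 0.2}
  ]
}}

```text
time: 6.4
eef_pos: [0.6479, -0.0815, 0.0208]
tcp_rot: [0.694, 0.72, -0.001, -0.002]
contact_force: [-0.2, -0.5, -0.2]
opening: 0.858
finger_force: 0.0
```

{"op": "move_arm", "data": {
  "plan": [
    {"x": 0,"y": 0,"z": 0,"yaw": 0,"fingers": 0.4},
    {"x": 0,"y": 0,"z": 0,"yaw": 0,"fingers": 0.5},
    {"x": 0,"y": 0,"z": 0,"yaw": 0,"fingers": 0.6},
    {"x": 0,"y": 0,"z": 0,"yaw": 0,"fingers": 0.8},
    {"x": 0,"y": 0,"z": 0,"yaw": 0,"fingers": 0.8}
  ],
  "force": 25
}}

```text
time: 6.9
eef_pos: [0.6512, -0.0835, 0.0252]
tcp_rot: [0.695, 0.719, 0.001, 0.001]
contact_force: [-1.0, -0.0, 4.5]
opening: 0.319
finger_force: 24.5
```

```bash
cat >> h.py <<'E'
M=np.array([.5467,.060]);d=np.array([-.0392,.9992])
def lane():
    p,h=pose();s=ctrl.get_state()
    print(p.round(4),round(h,4),"lane",((p[:2]-M)@d).round(4),((p[:2]-M)@[-d[1],d[0]]).round(4),s["contact_force"].round(1),s["opening"])
    for x in(-.06,.035):print(x,to(p[:2],M+x*d,h))
E
python3 -c "from h import *;lane()"
```

```text
[ 0.6512 -0.0835  0.0252] 1.6057 lane -0.1475 -0.0988 [-1.  -0.   4.5] 0.3187583741854356
-0.06 [ 0.087  -0.0992  0.    ]
0.035 [ 0.182  -0.0996  0.    ]
```

{"op": "move_arm", "data": {
  "plan": [
    {"x": 0.013,"y": -0.018,"z": -0.001,"yaw": 0,"fingers": 0.8},
    {"x": 0.03,"y": -0.042,"z": -0.002,"yaw": 0,"fingers": 0.8},
    {"x": 0.05,"y": -0.066,"z": -0.002,"yaw": 0,"fingers": 0.8},
    {"x": 0.07,"y": -0.086,"z": -0.002,"yaw": 0,"fingers": 0.8},
    {"x": 0.085,"y": -0.099,"z": -0.002,"yaw": 0,"fingers": 0.8}
  ]
}}

```text
time: 7.4
eef_pos: [0.5467, -0.0008, 0.0253]
tcp_rot: [0.695, 0.719, -0.0, -0.0]
contact_force: [-0.1, -0.4, 0.4]
opening: 0.323
finger_force: 24.8
```

{"op": "move_arm", "data": {
  "plan": [
    {"x": 0,"y": 0,"z": 0,"yaw": 0,"fingers": 0.8},
    {"x": 0,"y": 0,"z": 0,"yaw": 0,"fingers": 0.8},
    {"x": 0,"y": 0,"z": 0,"yaw": 0,"fingers": 0.8}
  ]
}}

```text
time: 7.7
eef_pos: [0.549, -0.0024, 0.0255]
tcp_rot: [0.695, 0.719, 0.0, 0.0]
contact_force: [-0.5, -0.3, 0.5]
opening: 0.319
finger_force: 25.1
```

```bash
python3 -c "from h import *;lane()"
```

```text
[ 0.549  -0.0024  0.0255] 1.6052 lane -0.0624 0.0002 [-0.5 -0.3  0.5] 0.3194924976346934
-0.06 [0.0024 0.0002 0.    ]
0.035 [ 0.0974 -0.0003  0.    ]
```

{"op": "move_arm", "data": {
  "plan": [
    {"x": 0.02,"y": 0,"z": 0,"yaw": 0,"fingers": 0.8},
    {"x": 0.04,"y": 0,"z": 0,"yaw": 0,"fingers": 0.8},
    {"x": 0.055,"y": 0,"z": 0,"yaw": 0,"fingers": 0.8},
    {"x": 0.065,"y": 0,"z": 0,"yaw": 0,"fingers": 0.8},
    {"x": 0.075,"y": 0,"z": 0,"yaw": 0,"fingers": 0.8}
  ]
}}

```text
time: 8.2
eef_pos: [0.5458, 0.0736, 0.0252]
tcp_rot: [0.695, 0.719, -0.0, 0.0]
contact_force: [0.4, -0.4, 0.5]
opening: 0.317
finger_force: 25.0
```

{"op": "move_arm", "data": {
  "plan": [
    {"x": 0.01,"y": 0,"z": 0,"yaw": 0,"fingers": 0.8},
    {"x": 0.02,"y": 0,"z": 0,"yaw": 0,"fingers": 0.8},
    {"x": 0.02,"y": 0,"z": 0,"yaw": 0,"fingers": 0.8},
    {"x": 0.02,"y": 0,"z": 0,"yaw": 0,"fingers": 0.8}
  ]
}}

```text
time: 8.6
eef_pos: [0.5448, 0.0934, 0.0254]
tcp_rot: [0.694, 0.72, -0.0, 0.0]
contact_force: [0.2, 0.5, -0.4]
opening: 0.321
finger_force: 25.0
```

```bash
python3 - <<'E'
from h import *
lane()
im=ctrl.read_camera("side");cv2.imwrite("pics/s2.png",cv2.resize(im[170:350,160:360][:,:,::-1],None,fx=3,fy=3,interpolation=cv2.INTER_CUBIC))
E
```

```text
[0.5448 0.0934 0.0254] 1.6064 lane 0.0335 0.0006 [ 0.2  0.5 -0.4] 0.3212480697577686
-0.06 [-0.0935  0.0009  0.    ]
0.035 [0.0015 0.0006 0.    ]
```

View pics/s2.png

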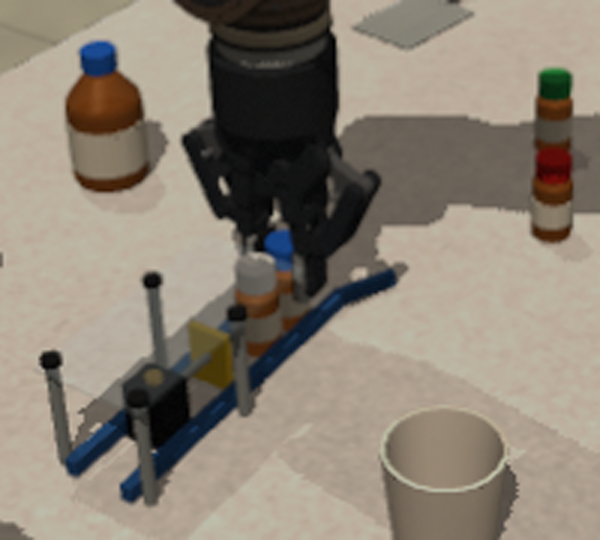

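White and blue stand upright in the lane, at crop (257,295) and (285,270). I'll release blue and go over red.

{"op": "move_arm", "data": {
  "plan": [
    {"x": 0,"y": 0,"z": 0,"yaw": 0,"fingers": 0.5},
    {"x": 0,"y": 0,"z": 0,"yaw": 0,"fingers": 0.3},
    {"x": 0,"y": 0,"z": 0,"yaw": 0,"fingers": 0.1},
    {"x": 0,"y": 0,"z": -0.02,"yaw": 0,"fingers": 0},
    {"x": 0,"y": 0,"z": -0.05,"yaw": 0,"fingers": 0}
  ]
}}

```text
time: 9.15
eef_pos: [0.5428, 0.0931, 0.0737]
tcp_rot: [0.695, 0.719, -0.002, -0.002]
contact_force: [0.0, -0.3, -0.3]
opening: 1.002
finger_force: 0.0
```

{"op": "move_arm", "data": {
  "plan": [
    {"x": 0,"y": 0,"z": -0.04,"yaw": 0,"fingers": 0},
    {"x": -0.035,"y": -0.02,"z": -0.07,"yaw": 0,"fingers": 0},
    {"x": -0.07,"y": -0.04,"z": -0.07,"yaw": 0,"fingers": 0},
    {"x": -0.11,"y": -0.06,"z": -0.07,"yaw": 0,"fingers": 0},
    {"x": -0.15,"y": -0.08,"z": -0.07,"yaw": 0,"fingers": 0}
  ]
}}

```text
time: 9.65
eef_pos: [0.4694, -0.0606, 0.146]
tcp_rot: [0.694, 0.72, 0.0, 0.001]
contact_force: [0.8, -0.9, 1.1]
opening: 1.002
finger_force: 0.0
```

{"op": "move_arm", "data": {
  "plan": [
    {"x": -0.026,"y": -0.018,"z": 0,"yaw": 0,"fingers": 0},
    {"x": -0.026,"y": -0.018,"z": 0,"yaw": 0,"fingers": 0},
    {"x": -0.026,"y": -0.018,"z": 0,"yaw": 0,"fingers": 0}
  ]
}}

```text
time: 9.95
eef_pos: [0.4529, -0.0865, 0.1455]
tcp_rot: [0.695, 0.719, 0.0, 0.0]
contact_force: [0.4, -0.1, -0.6]
opening: 0.994
finger_force: 0.0
```

```bash
python3 - <<'E'
from h import *
p,h=pose();print(p,h)
c=cam("wrist");im=ctrl.read_camera("wrist")
e=proj(c,[[.4534,-.0856,.061]])[0];print(e,blob(im,[0,150,60],[8,255,255],tuple(int(v) for v in e),60))
print("red",to(p[:2],[.4534,-.0856],h))
im=ctrl.read_camera("top")
b=blob(im,[105,120,40],[130,255,255],(231,222),7);print(b,at(cam("top"),[b[:2]],.055)); 
E
```

```text
[ 0.45290248 -0.08649792  0.14548014] 1.6036771998055097
[284.84376099 211.92020871] (np.float64(285.3306645316253), np.float64(209.6373098478783), 1249)
red [0.0009 0.0005 0.    ]
(np.float64(227.5), np.float64(220.125), 32) [[0.54951541 0.07943398 0.055     ]]
```

{"op": "move_arm", "data": {
  "plan": [
    {"x": 0.002,"y": 0.0,"z": 0.04,"yaw": 0,"fingers": 0},
    {"x": 0.002,"y": 0.0,"z": 0.08,"yaw": 0,"fingers": 0},
    {"x": 0.002,"y": 0.0,"z": 0.105,"yaw": 0,"fingers": 0},
    {"x": 0.002,"y": 0.0,"z": 0.12,"yaw": 0,"fingers": 0},
    {"x": 0.002,"y": 0.0,"z": 0.12,"yaw": 0,"fingers": 0.2}
  ]
}}

```text
time: 10.55
eef_pos: [0.4513, -0.0821, 0.0228]
tcp_rot: [0.694, 0.72, -0.001, -0.003]
contact_force: [0.3, -0.6, -0.8]
opening: 0.859
finger_force: 0.0
```

{"op": "move_arm", "data": {
  "plan": [
    {"x": 0,"y": 0,"z": 0,"yaw": 0,"fingers": 0.4},
    {"x": 0,"y": 0,"z": 0,"yaw": 0,"fingers": 0.5},
    {"x": 0,"y": 0,"z": 0,"yaw": 0,"fingers": 0.6},
    {"x": 0,"y": 0,"z": 0,"yaw": 0,"fingers": 0.8},
    {"x": 0,"y": 0,"z": 0,"yaw": 0,"fingers": 0.8}
  ],
  "force": 30
}}

```text
time: 11.05
eef_pos: [0.4539, -0.0843, 0.0265]
tcp_rot: [0.695, 0.719, 0.001, 0.001]
contact_force: [-0.5, 1.6, 5.4]
opening: 0.317
finger_force: 29.4
```

```bash
python3 -c "from h import *;lane()"
```

```text
[ 0.4539 -0.0843  0.0265] 1.6056 lane -0.1406 0.0984 [-0.5  1.6  5.4] 0.3169682139167799
-0.06 [0.081 0.098 0.   ]
0.035 [0.176  0.0976 0.    ]
```

{"op": "move_arm", "data": {
  "plan": [
    {"x": 0.013,"y": 0.018,"z": -0.001,"yaw": 0,"fingers": 0.8},
    {"x": 0.03,"y": 0.042,"z": -0.002,"yaw": 0,"fingers": 0.8},
    {"x": 0.05,"y": 0.066,"z": -0.002,"yaw": 0,"fingers": 0.8},
    {"x": 0.07,"y": 0.086,"z": -0.002,"yaw": 0,"fingers": 0.8},
    {"x": 0.082,"y": 0.098,"z": -0.002,"yaw": 0,"fingers": 0.8}
  ]
}}

```text
time: 11.55
eef_pos: [0.5492, 0.0025, 0.0275]
tcp_rot: [0.694, 0.72, 0.0, 0.0]
contact_force: [-1.2, -0.4, -0.3]
opening: 0.319
finger_force: 29.6
```

{"op": "move_arm", "data": {
  "plan": [
    {"x": 0,"y": 0,"z": 0,"yaw": 0,"fingers": 0.8},
    {"x": 0,"y": 0,"z": 0,"yaw": 0,"fingers": 0.8},
    {"x": 0,"y": 0,"z": 0,"yaw": 0,"fingers": 0.8}
  ]
}}

```text
time: 11.85
eef_pos: [0.547, 0.0008, 0.0269]
tcp_rot: [0.695, 0.719, -0.0, -0.001]
contact_force: [0.7, 0.6, 0.1]
opening: 0.321
finger_force: 29.6
```

```bash
python3 -c "from h import *;lane()"
```

```text
[0.547  0.0008 0.0269] 1.6051 lane -0.0592 0.0021 [0.7 0.6 0.1] 0.3205948799171505
-0.06 [-0.0008  0.0021  0.    ]
0.035 [0.0942 0.0016 0.    ]
```

{"op": "move_arm", "data": {
  "plan": [
    {"x": 0.02,"y": 0.002,"z": 0,"yaw": 0,"fingers": 0.8},
    {"x": 0.04,"y": 0.002,"z": 0,"yaw": 0,"fingers": 0.8},
    {"x": 0.055,"y": 0.002,"z": 0,"yaw": 0,"fingers": 0.8},
    {"x": 0.068,"y": 0.002,"z": 0,"yaw": 0,"fingers": 0.8},
    {"x": 0.078,"y": 0.002,"z": 0,"yaw": 0,"fingers": 0.8}
  ]
}}

```text
time: 12.35
eef_pos: [0.547, 0.0799, 0.0273]
tcp_rot: [0.695, 0.719, -0.0, 0.0]
contact_force: [-0.3, 0.1, -0.7]
opening: 0.316
finger_force: 29.5
```

{"op": "move_arm", "data": {
  "plan": [
    {"x": 0,"y": 0,"z": 0,"yaw": 0,"fingers": 0.8},
    {"x": 0,"y": 0,"z": 0,"yaw": 0,"fingers": 0.8}
  ]
}}

```text
time: 12.55
eef_pos: [0.5473, 0.0793, 0.0273]
tcp_rot: [0.694, 0.72, -0.0, 0.0]
contact_force: [-0.4, 0.4, 0.5]
opening: 0.318
finger_force: 29.5
```

{"op": "move_arm", "data": {
  "plan": [
    {"x": 0.001,"y": 0,"z": 0,"yaw": 0,"fingers": 0.8},
    {"x": 0.002,"y": 0,"z": 0,"yaw": 0,"fingers": 0.8},
    {"x": 0.002,"y": 0,"z": 0,"yaw": 0,"fingers": 0.8}
  ]
}}

```text
time: 12.85
eef_pos: [0.5473, 0.0811, 0.0273]
tcp_rot: [0.695, 0.719, -0.0, -0.0]
contact_force: [0.1, 0.1, -0.7]
opening: 0.315
finger_force: 29.5
```

{"op": "move_arm", "data": {
  "plan": [
    {"x": 0.001,"y": 0,"z": 0,"yaw": 0,"fingers": 0.8},
    {"x": 0.002,"y": 0,"z": 0,"yaw": 0,"fingers": 0.8},
    {"x": 0.002,"y": 0,"z": 0,"yaw": 0,"fingers": 0.8}
  ]
}}

```text
time: 13.15
eef_pos: [0.5471, 0.0834, 0.0273]
tcp_rot: [0.695, 0.719, -0.0, 0.0]
contact_force: [0.6, -0.5, 0.1]
opening: 0.316
finger_force: 29.5
```

```bash
python3 - <<'E'
from h import *
lane()
im=ctrl.read_camera("side");cv2.imwrite("pics/s3.png",cv2.resize(im[240:320,190:310][:,:,::-1],None,fx=6,fy=6,interpolation=cv2.INTER_CUBIC))
E
```

```text
[0.5471 0.0834 0.0273] 1.6058 lane 0.0233 -0.0014 [ 0.6 -0.5  0.1] 0.3161741445125868
-0.06 [-0.0833 -0.001   0.    ]
0.035 [ 0.0117 -0.0014  0.    ]
```

View pics/s3.png

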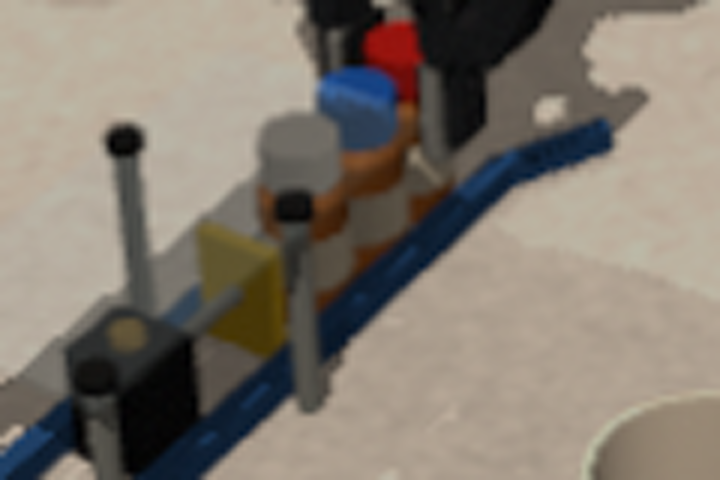

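All three are in the file and upright. White, at crop (300,210), is still a little short of the plate, at (240,290). I'll feel forward in small steps.

{"op": "move_arm", "data": {
  "plan": [
    {"x": 0.001,"y": 0.0005,"z": 0,"yaw": 0,"fingers": 0.8},
    {"x": 0.002,"y": 0.0005,"z": 0,"yaw": 0,"fingers": 0.8}
  ]
}}

```text
time: 13.4
eef_pos: [0.5477, 0.0854, 0.0273]
tcp_rot: [0.695, 0.719, 0.0, 0.0]
contact_force: [-0.3, -0.1, -0.2]
opening: 0.318
finger_force: 29.5
```

{"op": "move_arm", "data": {
  "plan": [
    {"x": 0.001,"y": 0,"z": 0,"yaw": 0,"fingers": 0.8},
    {"x": 0.002,"y": 0,"z": 0,"yaw": 0,"fingers": 0.8}
  ]
}}

```text
time: 13.6
eef_pos: [0.5475, 0.0875, 0.0273]
tcp_rot: [0.695, 0.719, -0.0, -0.0]
contact_force: [0.4, -0.6, -0.0]
opening: 0.321
finger_force: 29.5
```

{"op": "move_arm", "data": {
  "plan": [
    {"x": 0.001,"y": 0,"z": 0,"yaw": 0,"fingers": 0.8},
    {"x": 0.002,"y": 0,"z": 0,"yaw": 0,"fingers": 0.8}
  ]
}}

```text
time: 13.8
eef_pos: [0.5474, 0.0895, 0.0273]
tcp_rot: [0.695, 0.719, -0.0, -0.0]
contact_force: [-0.2, -0.8, -0.1]
opening: 0.323
finger_force: 29.5
```

{"op": "move_arm", "data": {
  "plan": [
    {"x": 0.001,"y": 0,"z": 0,"yaw": 0,"fingers": 0.8},
    {"x": 0.002,"y": 0,"z": 0,"yaw": 0,"fingers": 0.8}
  ]
}}

```text
time: 14.0
eef_pos: [0.5474, 0.0915, 0.0273]
tcp_rot: [0.695, 0.719, -0.0, 0.0]
contact_force: [1.1, -0.0, 0.4]
opening: 0.316
finger_force: 29.5
```

{"op": "move_arm", "data": {
  "plan": [
    {"x": 0.001,"y": -0.001,"z": 0,"yaw": 0,"fingers": 0.8},
    {"x": 0.002,"y": -0.0015,"z": 0,"yaw": 0,"fingers": 0.8}
  ]
}}

```text
time: 14.2
eef_pos: [0.5457, 0.0934, 0.0273]
tcp_rot: [0.695, 0.719, -0.0, -0.0]
contact_force: [0.0, -1.0, 0.2]
opening: 0.318
finger_force: 29.5
```

{"op": "move_arm", "data": {
  "plan": [
    {"x": 0.001,"y": 0,"z": 0,"yaw": 0,"fingers": 0.8},
    {"x": 0.002,"y": 0,"z": 0,"yaw": 0,"fingers": 0.8}
  ]
}}

```text
time: 14.4
eef_pos: [0.5457, 0.0954, 0.0273]
tcp_rot: [0.695, 0.719, 0.0, -0.0]
contact_force: [-0.9, 0.1, 0.4]
opening: 0.322
finger_force: 29.5
```

{"op": "move_arm", "data": {
  "plan": [
    {"x": 0.001,"y": 0,"z": 0,"yaw": 0,"fingers": 0.8},
    {"x": 0.002,"y": 0,"z": 0,"yaw": 0,"fingers": 0.8}
  ]
}}

```text
time: 14.6
eef_pos: [0.5457, 0.0974, 0.0273]
tcp_rot: [0.695, 0.719, 0.0, -0.0]
contact_force: [0.2, -0.6, -0.1]
opening: 0.314
finger_force: 29.5
```

```bash
cat > yl.py <<'E'
from h import *
import sys
def yel(im,x0,y0,w,h_):
    m=cv2.inRange(cv2.cvtColor(im,cv2.COLOR_RGB2HSV),(20,120,60),(35,255,255))[y0:y0+h_,x0:x0+w]
    ys,xs=np.where(m>0);return (x0+xs.min(),x0+xs.max(),y0+ys.min(),y0+ys.max(),len(xs),(xs.mean()+x0).round(2)) if len(xs) else None
for n,b in(("side",(205,260,60,60)),("top",(180,205,40,40))):
    o=cv2.cvtColor(cv2.imread(f"pics/{n}0.png"),cv2.COLOR_BGR2RGB);i=ctrl.read_camera(n)
    print(n,yel(o,*b),yel(i,*b));cv2.imwrite(f"pics/{n}_{sys.argv[1]}.png",i[:,:,::-1])
    if n=="top":cv2.imwrite(f"pics/z_{sys.argv[1]}.png",np.vstack([cv2.resize(k[200:245,150:260][:,:,::-1],None,fx=6,fy=6,interpolation=cv2.INTER_CUBIC) for k in(o,i)]))
lane()
E
python3 yl.py a
```

```text
side (np.int64(223), np.int64(237), np.int64(278), np.int64(298), 204, np.float64(230.56)) (np.int64(223), np.int64(237), np.int64(278), np.int64(299), 219, np.float64(230.67))
top (np.int64(191), np.int64(194), np.int64(219), np.int64(229), 32, np.float64(192.12)) None
[0.5456 0.0975 0.0273] 1.6059 lane 0.0375 -0.0004 [-0.2 -0.  -0.7] 0.3221645167109617
-0.06 [-0.0975 -0.      0.    ]
0.035 [-0.0025 -0.0004  0.    ]
```

View pics/z_a.png

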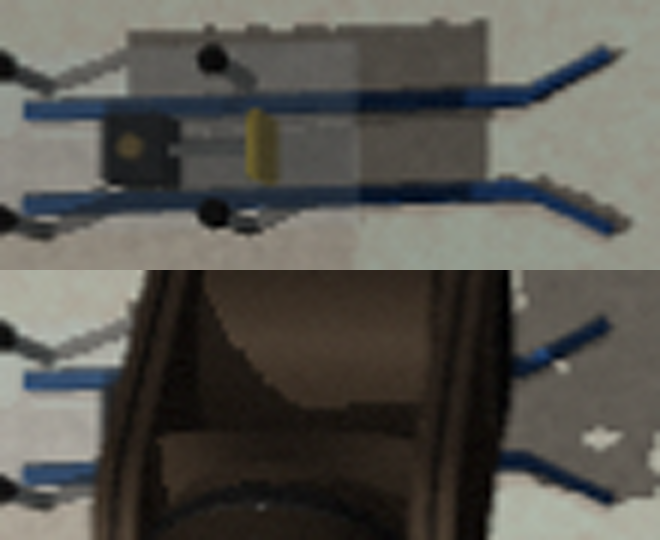

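The plate is unmoved in the side view: yellow spans 223–237 both before and now. Keep feeling forward.

{"op": "move_arm", "data": {
  "plan": [
    {"x": 0.001,"y": 0,"z": 0,"yaw": 0,"fingers": 0.8},
    {"x": 0.002,"y": 0,"z": 0,"yaw": 0,"fingers": 0.8}
  ]
}}

```text
time: 14.9
eef_pos: [0.5458, 0.0987, 0.0274]
tcp_rot: [0.694, 0.72, -0.001, 0.001]
contact_force: [0.2, -5.7, 0.2]
opening: 0.324
finger_force: 29.6
```

{"op": "move_arm", "data": {
  "plan": [
    {"x": 0.001,"y": 0,"z": 0,"yaw": 0,"fingers": 0.8},
    {"x": 0.002,"y": 0,"z": 0,"yaw": 0,"fingers": 0.8}
  ]
}}

```text
time: 15.1
eef_pos: [0.5457, 0.1007, 0.0274]
tcp_rot: [0.695, 0.719, -0.0, 0.0]
contact_force: [0.4, -5.3, -0.5]
opening: 0.321
finger_force: 29.6
```

{"op": "move_arm", "data": {
  "plan": [
    {"x": 0.001,"y": 0,"z": 0,"yaw": 0,"fingers": 0.8},
    {"x": 0.002,"y": 0,"z": 0,"yaw": 0,"fingers": 0.8}
  ]
}}

```text
time: 15.3
eef_pos: [0.5456, 0.1031, 0.0274]
tcp_rot: [0.695, 0.719, -0.0, 0.0]
contact_force: [0.0, -4.6, -1.1]
opening: 0.317
finger_force: 29.6
```

```bash
python3 yl.py b
```

```text
side (np.int64(223), np.int64(237), np.int64(278), np.int64(298), 204, np.float64(230.56)) (np.int64(222), np.int64(235), np.int64(279), np.int64(300), 217, np.float64(229.01))
top (np.int64(191), np.int64(194), np.int64(219), np.int64(229), 32, np.float64(192.12)) None
[0.5455 0.1033 0.0274] 1.6059 lane 0.0433 -0.0005 [ 0.3 -4.5  0.1] 0.31917745857297536
-0.06 [-1.033e-01 -1.000e-04  0.000e+00]
0.035 [-0.0083 -0.0005  0.    ]
```

The 5 N resistance started at y≈0.098, so the plate is about 5 mm back. I'll push 4 mm more, then release.

{"op": "move_arm", "data": {
  "plan": [
    {"x": 0.001,"y": 0,"z": 0,"yaw": 0,"fingers": 0.8},
    {"x": 0.002,"y": 0,"z": 0,"yaw": 0,"fingers": 0.8},
    {"x": 0.003,"y": 0,"z": 0,"yaw": 0,"fingers": 0.8},
    {"x": 0.004,"y": 0,"z": 0,"yaw": 0,"fingers": 0.8},
    {"x": 0.004,"y": 0,"z": 0,"yaw": 0,"fingers": 0.8}
  ]
}}

```text
time: 15.9
eef_pos: [0.5453, 0.1075, 0.0274]
tcp_rot: [0.695, 0.719, 0.0, -0.0]
contact_force: [-0.2, -3.5, 1.0]
opening: 0.322
finger_force: 29.6
```

{"op": "move_arm", "data": {
  "plan": [
    {"x": 0,"y": 0,"z": 0,"yaw": 0,"fingers": 0.6},
    {"x": 0,"y": 0,"z": 0,"yaw": 0,"fingers": 0.45},
    {"x": 0,"y": 0,"z": 0,"yaw": 0,"fingers": 0.3},
    {"x": 0,"y": 0,"z": 0,"yaw": 0,"fingers": 0.2},
    {"x": 0,"y": 0,"z": 0,"yaw": 0,"fingers": 0.2}
  ]
}}

```text
time: 16.4
eef_pos: [0.5453, 0.1076, 0.0273]
tcp_rot: [0.695, 0.719, 0.0, -0.0]
contact_force: [0.0, 0.5, 0.0]
opening: 0.801
finger_force: 0.0
```

{"op": "move_arm", "data": {
  "plan": [
    {"x": -0.015,"y": 0,"z": 0,"yaw": 0,"fingers": 0.2},
    {"x": -0.04,"y": 0,"z": 0,"yaw": 0,"fingers": 0.2},
    {"x": -0.08,"y": 0,"z": 0,"yaw": 0,"fingers": 0.2},
    {"x": -0.12,"y": 0,"z": -0.02,"yaw": 0,"fingers": 0.2},
    {"x": -0.15,"y": 0,"z": -0.05,"yaw": 0,"fingers": 0.2}
  ]
}}

```text
time: 16.9
eef_pos: [0.5485, -0.045, 0.0758]
tcp_rot: [0.695, 0.719, -0.001, -0.002]
contact_force: [0.7, 0.5, -0.1]
opening: 0.795
finger_force: 0.0
```

{"op": "move_arm", "data": {
  "plan": [
    {"x": 0,"y": 0.03,"z": -0.04,"yaw": 0,"fingers": 0.2},
    {"x": -0.04,"y": 0.06,"z": -0.08,"yaw": 0,"fingers": 0.2},
    {"x": -0.06,"y": 0.06,"z": -0.1,"yaw": 0,"fingers": 0.2},
    {"x": -0.06,"y": 0.06,"z": -0.1,"yaw": 0,"fingers": 0.2}
  ]
}}

```text
time: 17.3
eef_pos: [0.6164, -0.1056, 0.1836]
tcp_rot: [0.696, 0.718, 0.002, 0.006]
contact_force: [0.1, 0.3, -0.1]
opening: 0.799
finger_force: 0.0
```

```bash
python3 yl.py c; python3 - <<'E'
import cv2,numpy as np
t=cv2.resize(cv2.imread("pics/top_c.png")[195:250,145:265],(780,357),interpolation=cv2.INTER_CUBIC)
s=cv2.resize(cv2.imread("pics/side_c.png")[225:325,180:380],(480,240),interpolation=cv2.INTER_CUBIC)
a=np.zeros((598,780,3),np.uint8);a[:357]=t;a[357:597,:480]=s;cv2.imwrite("pics/fin.png",a)
E
```

```text
side (np.int64(223), np.int64(237), np.int64(278), np.int64(298), 204, np.float64(230.56)) (np.int64(220), np.int64(234), np.int64(280), np.int64(301), 210, np.float64(227.52))
top (np.int64(191), np.int64(194), np.int64(219), np.int64(229), 32, np.float64(192.12)) (np.int64(188), np.int64(191), np.int64(219), np.int64(230), 17, np.float64(188.59))
[ 0.6125 -0.1017  0.1777] 1.6038 lane -0.1641 -0.0594 [ 0.2  0.5 -0.6] 0.8026356297999824
-0.06 [ 0.1038 -0.06    0.    ]
0.035 [ 0.1988 -0.0606  0.    ]
```

View pics/fin.png

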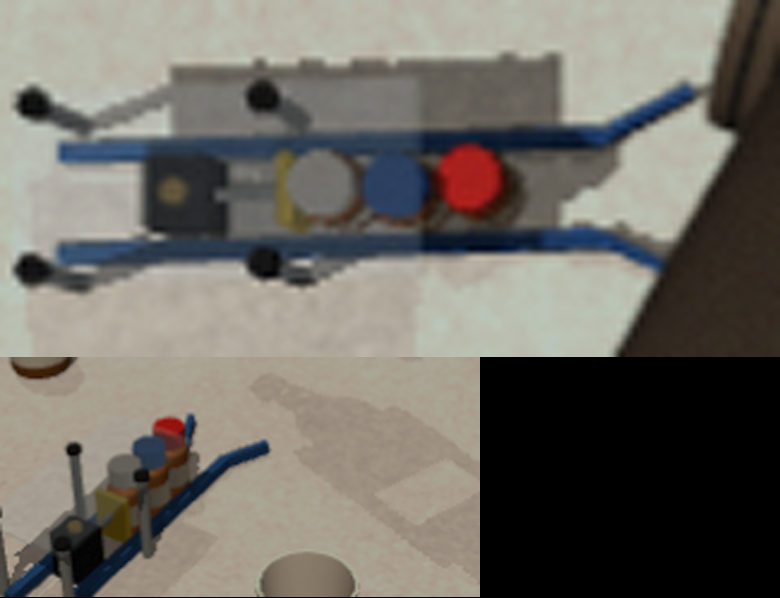

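White (320,185), blue (396,185) and red (470,180) stand upright and touching. The plate has shifted about 3.5 px in the top view, roughly 9 mm, and the gripper is clear.

```bash
python3 -c "
from plant import ctrl
print(ctrl.sign_off())"
```

```text
the job is handed in; nothing more can be done
None
```

The job is handed in, with no verdict returned: white, blue and red stand upright and touching between the rails in that order, the yellow plate is pushed back about 9 mm (estimated from force onset and camera), and the arm is clear after about 17 s.

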